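# Blade check of the mandoline inserts

## Robot

A 6-joint arm with a two-finger parallel gripper is mounted at the origin on a cart in front of the work surface, level with it; the furniture and walls round the work are solid. World frame = base frame: x ahead of the robot, y to its left, z up, the work surface at z = 0. Lengths are in mm, angles in rad, forces in N, time in s.
With the tool pointing down it reaches from about 350 to 975 mm from the base axis. Payload 7.1 kg.
Tool frame: the origin (TCP) lies midway between the tips of the shut fingers; the grasp point (between the pads) lies ctrl.grip_point_offset behind it (ctrl.grip_point_offset is the distance from the TCP to the grasp point, in mm); z points along the fingers, y is the line along which they close (so a half turn about z gives the same grasp; the last joint's range is limited). The gripper opens to 88 mm and grips with 3 to 60 N. Pads are 20 mm wide; open, the fingers measure 115 mm over their backs; the gripper's body (75 mm by 178 mm) begins 61 mm behind the grasp point.
Start: joints at [-1.268, 0.423, 1.63, -0, 1.089, -0.019], TCP at [197.689, -592.894, 222.675] pointing down, gripper open.
Joint ranges: [-3, 3], [-0.9, 2.11], [0.09, 2.58], [-1.31, 4.45], [0.11, 2.69], [-2.54, 2.54]. Speed limits (rad/s): [2.39, 2.39, 3.01, 3.14, 3.14, 3.14].

## Interface

Orientations are given as a rotation vector (axis times angle).
In Python, from workcell import ctrl gives the robot as it stands.
- The arm moves only by the tool apply_moves, never from a script. Its argument "targets" is a list of rows, each an object of numbers: "tx", "ty", "tz": the shift along the world's x, y, z in m; "spin": the turn about the world's z in degrees. In form: [{"tx": .., "ty": .., "tz": .., "spin": ..}, ...]. A call has exactly 8 rows; each row is the pose to reach, as a shift and turn from the pose commanded when the call began; what a row does not reach only later rows make up. A row lasts 1/10 s, in which the tool goes at most 50 mm and 8.59 degrees, less where a joint would pass 70% of its speed; a pose out of reach is approached as far as the arm can. A call with a gripper value outside its range is refused whole. "gripper" is the closure, from -1 (fully open) to 1 (shut), set as the call begins (left out, the last holds). The fingers move at their own pace and stop on an object; the grip force is fixed at half the most. Time passes only in rows, so rows that repeat a pose let the fingers close, or fill a call up. It gives the time, the measured TCP pose, the force, the opening and the grip force at its end, in the units of the state.
- ctrl.get_obs(): the state, without advancing time (a new reading comes with each control period).
- ctrl.get_image(name): name is "scene" or "top"; returns the picture (400x640x3 uint8, red, green, blue); there is no depth.
- ctrl.get_calibration(name): a dict with "fov_y" (degrees; the focal length in pixels is half the picture's height over the tangent of half this angle, whatever the lens; pixels are square), "cx", "cy" (the principal point, pixels), "rvec" (rotation vector, rad) and "tvec" (3), from world to camera coordinates, as OpenCV has them. Camera axes: x right, y down, z forward; pixel columns grow to the right and rows downward; lengths in mm; the calibration is good to about 2 mm. A picture is of the moment at which its call begins. get_calibration takes no time and is no camera call.
- ctrl.close_job(): hands the job in; it is judged then, once.
Trained networks look in the newest picture that a camera, given by its name, has taken for a name from the list of things; names that differ only in an ending like _2 or _b are one class to them, and where a whole thing is asked for, a point or a joint stands for the part that bears it (a point fixed in the world has none). Each returns a list of dicts, best first, with "score" (0 to 1); they miss things now and then, are a little off and sometimes report something else, mostly with a low value. They report only what shows in the picture. A call takes as long as a camera call. They do not tell look-alikes from the thing itself.
- ctrl.outline_of(name, camera): "pixels" (400x640 bool, what is visible of it) and "box" ([left, top, right, bottom] in pixels, round what is visible of it).
- ctrl.pinpoint(name, camera): "uv" ([column, row] in pixels: a listed point, or the origin of a listed thing).
The state is a dict: "t": time; "qpos": joint angles; "qvel": joint speeds; "joint_torque": joint torques, N m; "ee_pos": TCP position; "orientation": TCP orientation; "ft_force": force on the tool from outside, world axes, zero at the start; "moment": the same for the moment, N m; "width": finger opening in mm; "grasp_force": force on a finger pad.
Only numpy, scipy, OpenCV 4.12 (cv2) and the standard library are available. Lean on these libraries where they do the work, as an engineer would, in place of code of your own. Each camera call takes 0.05 s, during which the arm holds its last target. There are 200 camera calls.

## Task

Carry on with the blade check of the mandoline inserts: put the flat-bladed insert that lies loose on the worktop back into the empty middle pocket of the wooden tray, flat and fully home, and let go of it. Then take the insert with the two rows of upright teeth out of the tray and show its underside to the little inspection camera: hold it still in the air 12 cm in front of the lens, centred on the lens, with its underside square to the tilted lens and its long side in line with the long side of the camera head. Finish while still holding it there, and leave the third insert and everything else where they are.

Things in the scene. Friction and masses are not known exactly. Their poses are not given: they have to be found in the camera images.
- slicer: The insert lying loose on the worktop, fin up, right of the tray: a broad flat steel blade by a dark slot on either side of the fin. White plate 100x54x8 mm, 60 to 130 g; black grip fin upright on its middle, 40 mm along the long side, 12 mm thick, top 33 mm above the underside. Origin: centre of underside; x long side, y short side, z up. Either end may go to either end of the pocket.
- toothed: The insert to show, fin up in one of the tray's outer pockets (which varies): a row of six upright steel teeth, 8 mm tall, across the plate on either side of the fin, 34 mm from the middle. White plate 100x54x8 mm, 60 to 130 g; black grip fin upright on its middle, 40 mm along the long side, 12 mm thick, top 33 mm above the underside. Origin: centre of underside; x long side, y short side, z up.
- rasp: The third insert, to stay in the other outer pocket: small round holes and low steel bumps on either side of the fin. White plate 100x54x8 mm, 60 to 130 g; black grip fin upright on its middle, 40 mm along the long side, 12 mm thick, top 33 mm above the underside. Origin: centre of underside; x long side, y short side, z up.
- tray: Fixed beech tray, 126x216x13 mm, three equal pockets side by side, centres at y = -68, 0, +68 mm. Each is 106 mm (x) by 60 mm (y), 8 mm deep, floor 5 mm above the worktop, rim chamfered 2 mm; an insert has 3 mm play each side and its plate lies flush with the rim. Origin: centre of underside, z up.
- empty_pocket (a point): Centre of the floor of the tray's middle, empty pocket, 5 mm above the worktop. Note: a wall cabinet hangs over the worktop behind, its near corner at about x = 0.55, y = 0.05 m: between tray and camera carry things low (fingertips about 0.11 m up) and close to the robot (x about 0.40 m).
- camera_head: Black head (78x44x26 mm) of the fixed camera, on a round foot (86 mm) at the right; its lens looks up, leaning 25 deg from vertical to the robot's side. Origin: centre of lens front, 75 mm above the worktop; z out along the lens axis, x along the long side, y level. Insert shown: underside centre at z = 120 mm, its z along head z (fin away from lens), x in line with head x, either way.
- honey_jar: Bystander, leave alone: small round jar of honey with a pale lid, 51 mm across, 54 mm tall, standing behind the work. Origin under its centre.
- timer: Bystander, leave alone: small white digital kitchen timer standing upright, 16 x 26 x 50 mm. Origin under its centre.
- salt_shaker: Bystander, leave alone: glass salt shaker with grey top, 44 mm across, 90 mm tall. Origin under its centre.
- teaspoon: Bystander, leave alone: steel teaspoon lying on the worktop near the robot, 130 x 26 x 11 mm. Origin under its centre, x along its length.
There are look-alikes about, which are no part of the job. Leave any pink or purple look-alike of the toothed alone.

How it is judged (in metres and radians):
On the way, in this order (a step that is already met when the one before it is completed fails the run):
1. the loose flat-bladed insert lies flat and fully home in the middle pocket of the tray, let go, while the toothed insert is still in its pocket (horizontal distance between slicer and empty_pocket below 0.0055 m and z of slicer in the frame of tray below 0.0075 m and angle between slicer's own z axis and vertical below 0.04 rad and angle between the x axis of slicer and the x axis of tray, either way round below 0.12 rad and contact force between the fingers and slicer below 0.1 N and height (world z) of toothed below 0.01 m), for 0.3 s.
2. the toothed insert has been lifted out of the tray by the fingers (height (world z) of toothed above 0.05 m and contact force between the fingers and toothed above 1 N), for 0.2 s.
At the end, for the whole second after the job is handed in: Flat-bladed insert let go in the middle pocket (5.5 mm, at most 2.5 mm off its floor, 0.12 rad). Toothed one held still, its underside centre 105 to 135 mm before the lens, within 15 mm of its axis along head x and y, square and in line within 0.14 rad. Third insert within 10 mm, bystanders 30 mm (horizontal distance between slicer and empty_pocket below 0.0055 m and z of slicer in the frame of tray below 0.0075 m and angle between slicer's own z axis and vertical below 0.04 rad and angle between the x axis of slicer and the x axis of tray, either way round below 0.12 rad and contact force between the fingers and slicer below 0.1 N and contact force between the fingers and toothed above 1 N and linear speed of toothed below 0.02 m/s and angular speed of toothed below 0.15 rad/s and angle between toothed's own z axis and vertical below 0.9 rad and x of toothed in the frame of camera_head between -0.015 and 0.015 m and y of toothed in the frame of camera_head between -0.015 and 0.015 m and z of toothed in the frame of camera_head between 0.105 and 0.135 m and angle between the z axis of toothed and the z axis of camera_head, either way round below 0.14 rad and angle between the x axis of toothed and the x axis of camera_head, either way round below 0.14 rad and contact force between toothed and tray below 0.1 N and contact force between toothed and camera_stand below 0.1 N and distance of rasp from where it was at the start of the episode below 0.01 m and distance of each of honey_jar, timer, salt_shaker, teaspoon from where it was at the start of the episode below 0.03 m); the arm keeps its last pose, push and grip.
It fails at once if the third insert is disturbed (distance of rasp from where it was at the start of the episode above 0.015 m).
It fails at once if the honey jar is knocked (distance of honey_jar from where it was at the start of the episode above 0.03 m).
It fails at once if the timer is knocked (distance of timer from where it was at the start of the episode above 0.03 m).
It fails at once if the salt shaker is knocked (distance of salt_shaker from where it was at the start of the episode above 0.03 m).
It fails at once if the teaspoon is knocked (distance of teaspoon from where it was at the start of the episode above 0.03 m).
It also fails if it takes over 64 s, if anything falls off the work surface, if the arm or the gripper's body presses on something with over 40 N, if the wrist force passes 120 N, or if a joint passes its speed limit or range.

## Working session

There is one attempt and no reset: what is moved stays moved. The work goes in short steps, Python scripts to look and compute and a tool call to move; the robot and the scene stay as the last step left them, time stands still between calls to the robot, and variables do not carry over. Pictures are saved under pics/ and viewed, at most 10 in all, crops included, and the job is handed in when it is done.

Besides the shell and the picture viewer there is one more tool, called as name([rows], argument=value, ...), one row to a line, values as JSON. apply_moves: Moves the arm, as the interface text tells. Its arguments: {"type":"object","properties":{"targets":{"type":"array"},"gripper":{"type":"number"}},"required":["targets"]}

```bash
ls; mkdir -p pics
cat > h.py <<'E'
import numpy as np, cv2
from workcell import ctrl
def cam(n):
    c=ctrl.get_calibration(n); f=200/np.tan(np.radians(c['fov_y'])/2)
    K=np.array([[f,0,c['cx']],[0,f,c['cy']],[0,0,1]]); R=cv2.Rodrigues(np.array(c['rvec'],float))[0]
    return K,R,np.array(c['tvec'],float)
def ray(n,uv,z):
    K,R,t=cam(n); d=R.T@np.linalg.inv(K)@np.array([uv[0],uv[1],1]); o=-R.T@t
    return o+d*(z-o[2])/d[2]
def proj(n,P):
    K,R,t=cam(n); p=(np.atleast_2d(P)@R.T+t)@K.T; return p[:,:2]/p[:,2:]
def tri(d):
    A=np.zeros((3,3));b=np.zeros(3)
    for n,uv in d.items():
        K,R,t=cam(n); v=R.T@np.linalg.inv(K)@np.array([uv[0],uv[1],1]); v/=np.linalg.norm(v); o=-R.T@t
        M=np.eye(3)-np.outer(v,v); A+=M;b+=M@o
    return np.linalg.solve(A,b)
E
python3 - <<'E'
from h import *
for n in ('scene','top'):
    cv2.imwrite(f'pics/{n}0.png',ctrl.get_image(n)[:,:,::-1]); K,R,t=cam(n); print(n,K[0,0],(-R.T@t).round())
    for k in ['slicer','toothed','rasp','tray','empty_pocket','camera_head','honey_jar','timer','salt_shaker','teaspoon']:
        print(k,[(np.round(d['uv'],1).tolist(),round(d['score'],2)) for d in ctrl.pinpoint(k,n)])
print(ctrl.grip_point_offset,ctrl.get_obs())
E
```

```text
pics
scene 427.86217197703286 [-34. 710. 793.]
slicer [([320.2, 213.5], 0.55), ([324.2, 252.6], 0.51)]
toothed [([363.9, 204.6], 0.95), ([275.4, 262.1], 0.93), ([317.0, 319.7], 0.73), ([353.3, 156.4], 0.31)]
rasp [([240.9, 292.4], 0.68)]
tray []
empty_pocket [([261.1, 277.0], 0.92)]
camera_head [([352.9, 158.9], 0.73)]
honey_jar [([247.2, 220.7], 0.64)]
timer [([272.1, 203.7], 0.62)]
salt_shaker [([304.0, 175.9], 0.63)]
teaspoon [([324.2, 252.0], 0.75), ([258.2, 277.0], 0.33)]
top 363.78555860346273 [340. -42. 954.]
slicer [([352.9, 199.1], 0.79)]
toothed [([227.6, 277.9], 0.95), ([262.8, 204.8], 0.77)]
rasp [([214.3, 210.8], 0.58)]
tray [([235.3, 208.2], 0.56)]
empty_pocket [([240.0, 209.0], 0.86)]
camera_head [([448.2, 183.9], 0.91)]
honey_jar [([287.6, 148.9], 0.59)]
timer [([329.9, 151.2], 0.65)]
salt_shaker [([391.6, 149.0], 0.89)]
teaspoon [([299.7, 245.3], 0.53)]
18.700000000000003 {'t': 1.1, 'qpos': array([-1.26800171e+00,  4.23116140e-01,  1.62991904e+00, -3.21359716e-06,
        1.08861890e+00, -1.89916925e-02]), 'qvel': array([-0.00077353, -0.0004298 ,  0.00156963, -0.00028093,  0.00012867,
       -0.00112904]), 'joint_torque': array([-7.03587443e-05, -5.44592428e+01, -2.74047053e+01,  6.42266544e-02,
        1.69772253e-02, -1.12481310e-06]), 'ee_pos': array([ 197.6816034 , -592.87708405,  222.65748152]), 'orientation': array([-3.10095771e+00, -5.03275430e-01,  1.80727296e-05]), 'ft_force': array([ 1.20631148,  0.26862492, -0.17291623]), 'moment': array([0.03145351, 0.07950119, 0.06872172]), 'grasp_force': 0.0, 'width': 87.727524242076}
```

View pics/scene0.png

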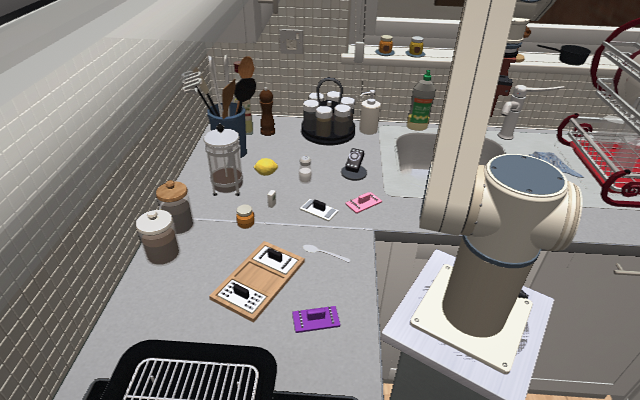

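View pics/top0.png

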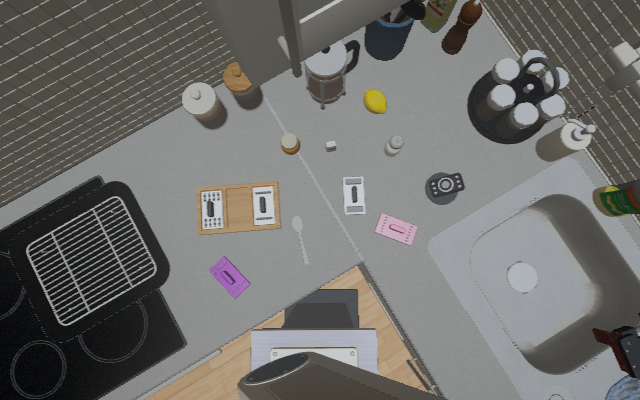

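Run:
```python
from h import *
a=cv2.imread('pics/top0.png')[165:250,190:390]; b=cv2.imread('pics/scene0.png')[190:325,200:390]
a=cv2.resize(a,None,fx=3.9,fy=3.3,interpolation=cv2.INTER_CUBIC)
a=cv2.resize(cv2.imread('pics/top0.png')[170:245,190:385],(780,300),interpolation=cv2.INTER_CUBIC)
c=cv2.resize(cv2.imread('pics/scene0.png')[235:320,205:305],(353,300),interpolation=cv2.INTER_CUBIC)
d=cv2.resize(cv2.imread('pics/top0.png')[160:215,410:488],(425,300),interpolation=cv2.INTER_CUBIC)
cv2.imwrite('pics/crop1.png',np.vstack([a,np.hstack([c,d,np.zeros((300,2,3),np.uint8)])]))
for n,k,z in [('slicer','slicer',0),('toothed','x',5)]: pass
for k,uv,z in [('slicer',(352.9,199.1),0),('toothed',(262.8,204.8),5),('rasp',(214.3,210.8),5),('ep',(240,209),5),('cam',(448.2,183.9),75),('jar',(287.6,148.9),0),('timer',(329.9,151.2),0),('salt',(391.6,149),0),('spoon',(299.7,245.3),0)]: print(k,ray('top',uv,z).round(1))
for k,uv,z in [('slicer',(320.2,213.5),0),('toothed',(275.4,262.1),5),('rasp',(240.9,292.4),5),('ep',(261.1,277),5),('cam',(352.9,158.9),75),('timer',(272.1,203.7),0),('salt',(304,175.9),0)]: print(k,ray('scene',uv,z).round(1))
print(tri({'top':(448.2,183.9),'scene':(352.9,158.9)}))
# tray outline, slicer outline
for k,z in [('slicer',8),('tray',13),('rasp',13),('toothed',13),('camera_head',70),('slicer',8)]:
  ctrl.get_image('top')
  for d in ctrl.outline_of(k,'top'):
    m=d['pixels']; ys,xs=np.nonzero(m); P=np.array([ray('top',p,z)[:2] for p in zip(xs,ys)],np.float32)
    r=cv2.minAreaRect(P); print(k,round(d['score'],2),d['box'],len(xs),[np.round(q,1) for q in r])
```

```text
slicer [ 482.9 -108.5    0. ]
toothed [470.6 129.8   5. ]
rasp [456.6 258.4   5. ]
ep [460.3 190.2   5. ]
cam [ 505.5 -336.3   75. ]
jar [623.   64.7   0. ]
timer [614.5 -49.7   0. ]
salt [ 617.5 -215.8    0. ]
spoon [363.1  33.1   0. ]
slicer [ 481.8 -101.4    0. ]
toothed [464.6 130.    5. ]
rasp [470.1 253.    5. ]
ep [462.1 189.1   5. ]
cam [ 497.9 -308.3   75. ]
timer [624.6 -57.    0. ]
salt [ 631.5 -231.5    0. ]
[ 512.54394588 -342.7817743    51.60037575]
slicer 0.85 [341.0, 177.6, 364.1, 211.9] 765 [array([ 492.9, -108.5]), array([57.8, 95.9]), np.float64(89.0)]
tray 0.74 [201.4, 188.4, 224.7, 229.3] 800 [array([458.7, 263.2]), array([100.5,  55.7]), np.float64(1.8)]Traceback (most recent call last):
  File "<stdin>", line 16, in <module>
  File "h.py", line 8, in ray
    K,R,t=cam(n); d=R.T@np.linalg.inv(K)@np.array([uv[0],uv[1],1]); o=-R.T@t
          ~~~^^^
  File "h.py", line 4, in cam
    c=ctrl.get_calibration(n); f=200/np.tan(np.radians(c['fov_y'])/2)
ValueError: time passes only in moves, steps and waits
```

View pics/crop1.png

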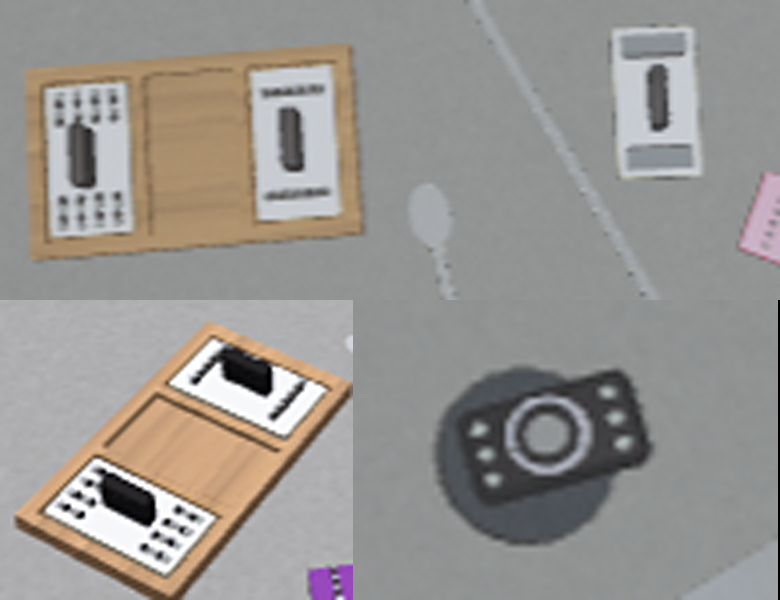

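Rasp: left pocket, top (212,210), dots. Toothed: right pocket, top (263,205), two tooth rows. Slicer: loose at (353,196), grey flat blades. The pink (397,229) and purple (230,277) inserts are look-alikes, to be left alone. Next I fit accurate poses from silhouettes.

```bash
cat > fit.py <<'E'
from h import *
from scipy.optimize import minimize
from itertools import product
def box(sx,sy,z0,z1): return np.array(list(product([-sx/2,sx/2],[-sy/2,sy/2],[z0,z1])))
def rz(a): return cv2.Rodrigues(np.array([0,0,a],float))[0]
def rend(n,parts,S=4):
    im=np.zeros((400*S,640*S),np.uint8)
    for P in parts:
        h=cv2.convexHull((((proj(n,P)+.5)*S)).astype(np.float32)); cv2.fillConvexPoly(im,np.round(h).astype(np.int32),255)
    return cv2.resize(im,(640,400),interpolation=cv2.INTER_AREA)/255.
def fit(masks,world,x0,step):
    """world(params)->list of point sets"""
    def cost(p):
        c=0
        for n,m in masks.items():
            r=rend(n,world(p)); c+=1-np.minimum(r,m).sum()/np.maximum(r,m).sum()
        return c/len(masks)
    s=np.vstack([x0]+[np.array(x0)+np.eye(len(x0))[i]*step[i] for i in range(len(x0))])
    r=minimize(cost,x0,method='Nelder-Mead',options=dict(initial_simplex=s,xatol=.05,fatol=1e-4,maxiter=250)); return r.x,r.fun
INS=[box(100,54,0,8),box(40,12,8,33)]
def ins(z): return lambda p:[B@rz(np.radians(p[2])).T+[p[0],p[1],z] for B in INS]
E
python3 - <<'E'
from fit import *
import pickle
M={}
for n in ('top','scene'):
    im=ctrl.get_image(n); hsv=cv2.cvtColor(im,cv2.COLOR_RGB2HSV)
    for k in ('slicer','camera_head','toothed','rasp'): M[n,k]=[(d['score'],d['box'],d['pixels']) for d in ctrl.outline_of(k,n)]
    w=cv2.inRange(hsv,(8,60,90),(22,200,255)); 
    _,l,st,ce=cv2.connectedComponentsWithStats(w)
    c=l[(209,240) if n=='top' else (277,261)]; m=(l==c).astype(np.uint8)
    h=cv2.convexHull(cv2.findContours(m,0,1)[0][0]); t=np.zeros((400,640),np.uint8); cv2.fillConvexPoly(t,h,1); M[n,'tray']=t
    print(n,c,st[c])
pickle.dump(M,open('m.pkl','wb'))
for k,v in M.items():
    if k[1]!='tray': print(k,[(round(a,2),np.round(b).tolist(),int(p.sum())) for a,b,p in v])
T=lambda p:[box(126,216,0,13)@rz(np.radians(p[2])).T+[p[0],p[1],0]]
for s in (['top'],['scene'],['top','scene']): 
    print('tray',s,fit({n:M[n,'tray'] for n in s},T,[461,190,3],[5,5,3]))
E
```

```text
top 9 [ 196  181   85   54 2319]
scene 69 [ 209  241   96   81 2177]
('top', 'slicer') [(0.61, [343.0, 178.0, 365.0, 215.0], 742)]
('top', 'camera_head') [(0.66, [433.0, 172.0, 468.0, 197.0], 603)]
('top', 'toothed') [(0.89, [251.0, 186.0, 274.0, 224.0], 789), (0.83, [372.0, 212.0, 416.0, 247.0], 804), (0.74, [210.0, 254.0, 248.0, 300.0], 890), (0.17, [201.0, 188.0, 223.0, 227.0], 819)]
('top', 'rasp') [(0.85, [203.0, 190.0, 222.0, 228.0], 788), (0.31, [382.0, 135.0, 402.0, 159.0], 292)]
('scene', 'slicer') [(0.86, [303.0, 201.0, 335.0, 220.0], 444)]
('scene', 'camera_head') [(0.74, [345.0, 151.0, 364.0, 172.0], 333), (0.54, [255.0, 247.0, 297.0, 275.0], 629)]
('scene', 'toothed') [(0.98, [253.0, 248.0, 296.0, 276.0], 649), (0.81, [294.0, 305.0, 340.0, 332.0], 974), (0.61, [347.0, 192.0, 380.0, 214.0], 419)]
('scene', 'rasp') [(0.6, [216.0, 277.0, 264.0, 313.0], 871)]
tray ['top'] (array([464.62571264, 195.50576259,   3.88077214]), np.float64(0.01692999209059154))
tray ['scene'] (array([464.59798038, 194.28055604,   3.40394903]), np.float64(0.01893862378342026))
tray ['top', 'scene'] (array([464.71684293, 194.68473418,   3.81905173]), np.float64(0.018808902886873036))
```

Run:
```python
from fit import *
import pickle
M=pickle.load(open('m.pkl','rb'))
m={n:M[n,'slicer'][0][2].astype(float) for n in('top','scene')}
for s in (['top'],['scene'],['top','scene']): print('slicer',s,fit({n:m[n] for n in s},ins(0),[485,-108,0],[5,5,4]))
# colour-based plate quad in top
for n in('top','scene'):
    im=cv2.imread(f'pics/{n}0.png'); x0,y0,x1,y1=[int(v) for v in M[n,'slicer'][0][1]]
    w=np.zeros((400,640),np.uint8); w[y0-4:y1+4,x0-4:x1+4]=(im[y0-4:y1+4,x0-4:x1+4].min(2)>165)
    h=cv2.convexHull(np.argwhere(w)[:,::-1].astype(np.int32)); t=np.zeros((400,640),np.uint8); cv2.fillConvexPoly(t,h,1); m[n+'w']=t; print(n,t.sum())
pl=lambda p:[INS[0]@rz(np.radians(p[2])).T+[p[0],p[1],0]]
print('white top',fit({'top':m['topw']},pl,[485,-108,0],[5,5,4])); print('white scene',fit({'scene':m['scenew']},ins(0),[485,-108,0],[5,5,4]))
mt={n:M[n,'toothed'][0][2].astype(float) for n in('top','scene')}
print('toothed',fit(mt,ins(5),[469,127,3.8],[5,5,4]))
mh={n:M[n,'camera_head'][0][2].astype(float) for n in('top','scene')}
def head(lean):
    B=box(78,44,-26,0)
    def W(p):
        R=rz(np.radians(p[2]))
        t=np.radians(25)
        # lean along local +x
        Rt=cv2.Rodrigues(np.array([0,t,0.]) if lean=='x' else np.array([t,0,0.]) if lean=='-y' else np.array([-t,0,0.]))[0]
        return [B@(R@Rt).T+[p[0],p[1],75]]
    return W
for lean,ys in (('x',(105,-75)),('-y',(105,-75))):
    for y in ys:
        print(lean,[ (np.round(a,1),round(b,3)) for a,b in [fit(mh,head(lean),[495,-325,y],[8,8,10])]])
```

```text
slicer ['top'] (array([ 492.87955604, -108.8552802 ,    1.83625209]), np.float64(0.07420831368851166))
slicer ['scene'] (array([ 493.31983584, -110.03758297,   -1.21889742]), np.float64(0.11688920854310636))
slicer ['top', 'scene'] (array([ 493.3742196 , -108.44428137,    1.22943113]), np.float64(0.10282067657329208))
top 814
scene 1040
white top (array([ 492.91805709, -110.37930935,    1.98291283]), np.float64(0.049474182851729))
white scene (array([487.84788904, -87.22534675,  38.10181375]), np.float64(0.4826546003016592))
toothed (array([469.20623042, 128.47520632,   4.78488048]), np.float64(0.07854738047157461))
x [(array([ 504.1, -328. ,  102.9]), np.float64(0.157))]
x [(array([ 507.1, -340.3,  -71.7]), np.float64(0.312))]
-y [(array([ 510. , -330. ,  110.2]), np.float64(0.213))]
-y [(array([ 499.2, -333.3,  -72. ]), np.float64(0.194))]
```

Run:
```python
from fit import *
o=ctrl.get_obs(); R=cv2.Rodrigues(o['orientation'])[0]; print(R.round(3)); print('yaw of tool y',np.degrees(np.arctan2(R[1,1],R[0,1])),o['qpos'])
print('lens circle',ray('top',(446.2,184.2),75).round(1))
t=cv2.imread('pics/top0.png')[155:220,405:495]; s=cv2.imread('pics/scene0.png')[140:190,330:385]
cv2.imwrite('pics/cam2.png',np.hstack([cv2.resize(t,None,fx=5,fy=5,interpolation=2),cv2.resize(s,(330,325),interpolation=2)]))
print(ray('top',(190+12*0,170),0))
```

```text
[[ 0.949  0.316  0.   ]
 [ 0.316 -0.949  0.   ]
 [ 0.    -0.    -1.   ]]
yaw of tool y -71.56158263894554 [-1.26797098e+00  4.23122019e-01  1.62986924e+00  1.73998522e-05
  1.08862387e+00 -1.89938102e-02]
lens circle [ 504.8 -331.4   75. ]
[569.21732395 328.95820069   0.        ]
```

View pics/cam2.png

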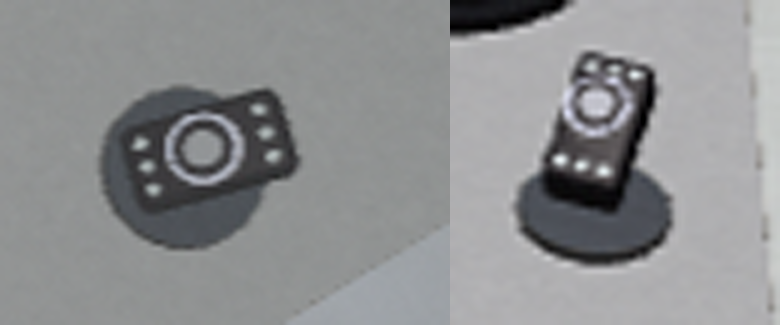

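Run:
```python
from fit import *
c=lambda x,y:((x+.5)/5-.5+405,(y+.5)/5-.5+155)
s=lambda x,y:((x-450+.5)/6-.5+330,(y+.5)/6.5-.5+140)
print(tri({'top':c(203,147),'scene':s(596,103)}), ray('top',c(203,147),75), ray('scene',s(596,103),75))
A=ray('top',c(147,165),63);B=ray('top',c(266,132),87);d=A-B;print('top',A,B,np.linalg.norm(d),np.degrees(np.arctan2(d[1],d[0])))
A=ray('scene',s(583,165),63);B=ray('scene',s(615,69),87);d=A-B;print('scene',A,B,np.linalg.norm(d),np.degrees(np.arctan2(d[1],d[0])))
```

```text
[ 505.75288602 -329.0358157    74.44220248] [ 505.34592625 -329.00242789   75.        ] [ 505.63974904 -328.08834509   75.        ]
top [ 499.02007076 -304.91968324   63.        ] [ 509.92626826 -355.62124462   87.        ] 57.14537137920314 102.13967148660888
scene [ 491.92392555 -292.51399126   63.        ] [ 504.17992363 -343.98155287   87.        ] 58.09577770184718 103.3944117115308
```

apply_moves([
  {"tx": 0.05, "ty": 0.06, "tz": 0, "spin": -8.5},
  {"tx": 0.08, "ty": 0.09, "tz": 0, "spin": -16.5},
  {"tx": 0.1, "ty": 0.13, "tz": 0, "spin": -16.5},
  {"tx": 0.13, "ty": 0.17, "tz": 0, "spin": -16.5},
  {"tx": 0.16, "ty": 0.21, "tz": 0, "spin": -16.5},
  {"tx": 0.19, "ty": 0.25, "tz": 0, "spin": -16.5},
  {"tx": 0.22, "ty": 0.29, "tz": 0, "spin": -16.5},
  {"tx": 0.22, "ty": 0.29, "tz": 0, "spin": -16.5},
], gripper=0.1)

```text
t: 2.6
ee_pos: [419.6, -299.8, 222.9]
orientation: [-3.141, -0.059, -0.001]
ft_force: [0.9, 0.0, -0.7]
width: 39.7
grasp_force: 0.0
```

apply_moves([
  {"tx": 0.02, "ty": 0.045, "tz": -0.01},
  {"tx": 0.04, "ty": 0.09, "tz": -0.03},
  {"tx": 0.06, "ty": 0.135, "tz": -0.06},
  {"tx": 0.075, "ty": 0.175, "tz": -0.09},
  {"tx": 0.0755, "ty": 0.193, "tz": -0.12},
  {"tx": 0.0755, "ty": 0.193, "tz": -0.14},
  {"tx": 0.0755, "ty": 0.193, "tz": -0.14},
  {"tx": 0.0755, "ty": 0.193, "tz": -0.14},
])

```text
validation failed for argument at $.ta...
```

Run:
```python
from h import *
o=ctrl.get_obs(); print(o['ee_pos'],np.degrees(o['qpos']),o['qvel'])
R=cv2.Rodrigues(o['orientation'])[0];print(np.degrees(np.arctan2(R[1,1],R[0,1])))
cv2.imwrite('pics/top3.png',cv2.resize(ctrl.get_image('top')[150:250,290:420,::-1],(780,600),interpolation=2))
```

```text
[ 419.57835044 -299.75527424  222.87610372] [-3.68897446e+01  1.50455730e+01  1.07108647e+02  4.83868528e-02
  5.78350210e+01  5.09488691e+01] [ 2.25330690e-01  9.08421617e-03 -9.57783382e-03 -2.72797171e-02
 -2.54108675e-05  2.21171542e-01]
-87.86436162179388
```

View pics/top3.png

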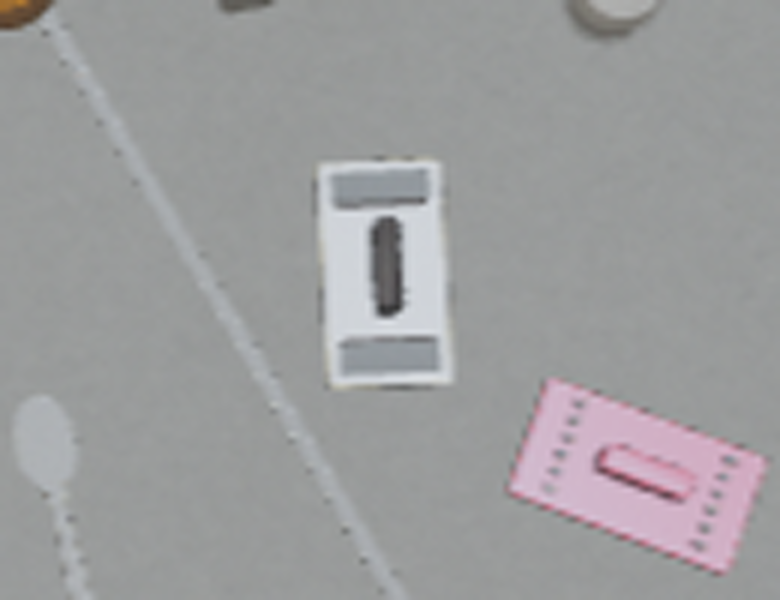

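The picture shows the slicer alone, fin at (386,266) in the crop, well clear of the pink look-alike at (640,475).

apply_moves([
  {"tx": 0.02, "ty": 0.045, "tz": -0.01, "spin": 0},
  {"tx": 0.04, "ty": 0.09, "tz": -0.03, "spin": 0},
  {"tx": 0.06, "ty": 0.135, "tz": -0.06, "spin": 0},
  {"tx": 0.075, "ty": 0.175, "tz": -0.09, "spin": 0},
  {"tx": 0.0755, "ty": 0.193, "tz": -0.12, "spin": 0},
  {"tx": 0.0755, "ty": 0.193, "tz": -0.14, "spin": 0},
  {"tx": 0.0755, "ty": 0.193, "tz": -0.14, "spin": 0},
  {"tx": 0.0755, "ty": 0.193, "tz": -0.14, "spin": 0},
])

```text
t: 3.45
ee_pos: [493.2, -110.9, 82.9]
orientation: [3.141, 0.052, -0.001]
ft_force: [0.5, -0.6, 0.4]
width: 39.4
grasp_force: 0.0
```

apply_moves([
  {"tx": 0, "ty": 0, "tz": -0.02, "spin": 0},
  {"tx": 0, "ty": 0, "tz": -0.04, "spin": 0},
  {"tx": 0, "ty": 0, "tz": -0.055, "spin": 0},
  {"tx": 0, "ty": 0, "tz": -0.065, "spin": 0},
  {"tx": 0, "ty": 0, "tz": -0.071, "spin": 0},
  {"tx": 0, "ty": 0, "tz": -0.071, "spin": 0},
  {"tx": 0, "ty": 0, "tz": -0.071, "spin": 0},
  {"tx": 0, "ty": 0, "tz": -0.071, "spin": 0},
])

```text
t: 4.25
ee_pos: [493.7, -110.1, 12.4]
orientation: [3.141, 0.053, 0.002]
ft_force: [1.1, -0.1, -0.9]
width: 39.5
grasp_force: 0.0
```

apply_moves([
  {"tx": 0, "ty": 0, "tz": 0, "spin": 0},
  {"tx": 0, "ty": 0, "tz": 0, "spin": 0},
  {"tx": 0, "ty": 0, "tz": 0, "spin": 0},
  {"tx": 0, "ty": 0, "tz": 0, "spin": 0},
  {"tx": 0, "ty": 0, "tz": 0, "spin": 0},
  {"tx": 0, "ty": 0, "tz": 0, "spin": 0},
  {"tx": 0, "ty": 0, "tz": 0, "spin": 0},
  {"tx": 0, "ty": 0, "tz": 0, "spin": 0},
], gripper=1)

```text
t: 5.05
ee_pos: [493.2, -109.9, 11.8]
orientation: [-3.141, -0.053, -0.0]
ft_force: [-1.1, 1.0, 2.5]
width: 12.2
grasp_force: 30.0
```

apply_moves([
  {"tx": 0, "ty": 0, "tz": 0.03, "spin": 0},
  {"tx": -0.01, "ty": 0.0, "tz": 0.065, "spin": 0},
  {"tx": -0.035, "ty": 0.03, "tz": 0.088, "spin": 0},
  {"tx": -0.06, "ty": 0.07, "tz": 0.088, "spin": 1.8},
  {"tx": -0.08, "ty": 0.11, "tz": 0.088, "spin": 1.8},
  {"tx": -0.085, "ty": 0.155, "tz": 0.088, "spin": 1.8},
  {"tx": -0.085, "ty": 0.2, "tz": 0.088, "spin": 1.8},
  {"tx": -0.075, "ty": 0.24, "tz": 0.088, "spin": 1.8},
])

```text
t: 5.85
ee_pos: [416.4, 131.7, 99.5]
orientation: [3.14, 0.103, -0.002]
ft_force: [1.6, -0.3, -1.9]
width: 11.6
grasp_force: 30.0
```

apply_moves([
  {"tx": 0.02, "ty": 0.03, "tz": -0.01, "spin": 0},
  {"tx": 0.0465, "ty": 0.0647, "tz": -0.02, "spin": 0},
  {"tx": 0.0465, "ty": 0.0647, "tz": -0.03, "spin": 0},
  {"tx": 0.0465, "ty": 0.0647, "tz": -0.04, "spin": 0},
  {"tx": 0.0465, "ty": 0.0647, "tz": -0.04, "spin": 0},
  {"tx": 0.0465, "ty": 0.0647, "tz": -0.04, "spin": 0},
  {"tx": 0.0465, "ty": 0.0647, "tz": -0.04, "spin": 0},
  {"tx": 0.0465, "ty": 0.0647, "tz": -0.04, "spin": 0},
])

```text
t: 6.65
ee_pos: [464.8, 194.3, 60.2]
orientation: [-3.14, -0.101, -0.001]
ft_force: [0.6, 0.6, -1.7]
width: 11.9
grasp_force: 30.0
```

Run:
```python
from fit import *
o=ctrl.get_obs(); print(o['ee_pos'],o['ft_force'])
R=cv2.Rodrigues(o['orientation'])[0];print(np.degrees(np.arctan2(R[1,1],R[0,1]))+90)
im=ctrl.get_image('scene'); ctrl.get_image('top')
cv2.imwrite('pics/s4.png',cv2.resize(im[200:320,190:340,::-1],(750,600),interpolation=2))
for n in('scene','top'):
  for d in ctrl.outline_of('slicer',n)[:3]:
    print(n,d['score'],d['box'],d['pixels'].sum())
```

```text
[464.80242479 194.34322073  60.19181734] [ 0.57053379  0.56441197 -1.74689614]
3.688126605823058
scene 0.9 [235.5, 258.6, 280.8, 279.5] 533
top 0.6 [228.1, 188.7, 244.7, 222.5] 308
top 0.43 [227.2, 183.3, 275.2, 230.9] 672
```

View pics/s4.png

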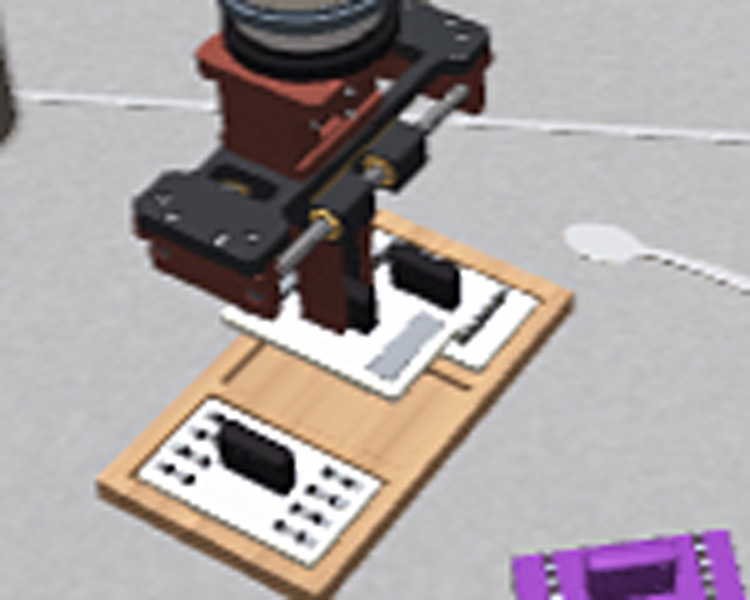

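Run:
```python
from fit import *
for z in (48.5,56.5):
    P=np.array([[-50,27,0],[50,27,0],[-50,-27,0]])@rz(np.radians(3.8)).T+[464.8,194.3,z]
    print(z,((proj('scene',P)+.5-[190,200])*5).round())
```

```text
48.5 [[395. 408.]
 [221. 325.]
 [461. 333.]]
56.5 [[394. 396.]
 [219. 313.]
 [460. 322.]]
```

apply_moves([
  {"tx": 0, "ty": 0.0003, "tz": -0.012, "spin": 0},
  {"tx": 0, "ty": 0.0003, "tz": -0.022, "spin": 0},
  {"tx": 0, "ty": 0.0003, "tz": -0.028, "spin": 0},
  {"tx": 0, "ty": 0.0003, "tz": -0.032, "spin": 0},
  {"tx": 0, "ty": 0.0003, "tz": -0.035, "spin": 0},
  {"tx": 0, "ty": 0.0003, "tz": -0.038, "spin": 0},
  {"tx": 0, "ty": 0.0003, "tz": -0.038, "spin": 0},
  {"tx": 0, "ty": 0.0003, "tz": -0.038, "spin": 0},
])

```text
t: 7.65
ee_pos: [464.8, 195.1, 21.8]
orientation: [-3.14, -0.102, -0.0]
ft_force: [0.3, -0.2, -1.5]
width: 11.4
grasp_force: 30.0
```

No contact yet, and the insert is inside the rim height; go down to the floor.

apply_moves([
  {"tx": 0, "ty": 0, "tz": -0.001, "spin": 0},
  {"tx": 0, "ty": 0, "tz": -0.002, "spin": 0},
  {"tx": 0, "ty": 0, "tz": -0.003, "spin": 0},
  {"tx": 0, "ty": 0, "tz": -0.004, "spin": 0},
  {"tx": 0, "ty": 0, "tz": -0.0045, "spin": 0},
  {"tx": 0, "ty": 0, "tz": -0.005, "spin": 0},
  {"tx": 0, "ty": 0, "tz": -0.005, "spin": 0},
  {"tx": 0, "ty": 0, "tz": -0.005, "spin": 0},
])

```text
t: 8.45
ee_pos: [464.7, 195.1, 16.8]
orientation: [3.14, 0.103, -0.0]
ft_force: [0.2, -0.4, 0.5]
width: 11.6
grasp_force: 30.0
```

apply_moves([
  {"tx": 0, "ty": 0, "tz": 0, "spin": 0},
  {"tx": 0, "ty": 0, "tz": 0, "spin": 0},
  {"tx": 0, "ty": 0, "tz": 0, "spin": 0},
  {"tx": 0, "ty": 0, "tz": 0, "spin": 0},
  {"tx": 0, "ty": 0, "tz": 0, "spin": 0},
  {"tx": 0, "ty": 0, "tz": 0.01, "spin": 0},
  {"tx": 0, "ty": 0, "tz": 0.03, "spin": 0},
  {"tx": 0, "ty": 0, "tz": 0.05, "spin": 0},
], gripper=0.1)

```text
t: 9.25
ee_pos: [464.4, 195.0, 67.5]
orientation: [3.14, 0.102, -0.001]
ft_force: [0.7, -0.4, -0.1]
width: 39.5
grasp_force: 0.0
```

apply_moves([
  {"tx": 0, "ty": 0, "tz": 0.03, "spin": 0},
  {"tx": 0, "ty": 0, "tz": 0.04, "spin": 0},
  {"tx": -0.04, "ty": -0.02, "tz": 0.04, "spin": 0},
  {"tx": -0.08, "ty": -0.04, "tz": 0.04, "spin": 0},
  {"tx": -0.1, "ty": -0.06, "tz": 0.04, "spin": 0},
  {"tx": -0.1, "ty": -0.06, "tz": 0.04, "spin": 0},
  {"tx": -0.1, "ty": -0.06, "tz": 0.04, "spin": 0},
  {"tx": -0.1, "ty": -0.06, "tz": 0.04, "spin": 0},
])

```text
t: 10.05
ee_pos: [366.2, 135.8, 107.0]
orientation: [-3.139, -0.102, -0.003]
ft_force: [-0.5, 0.7, -0.2]
width: 39.6
grasp_force: 0.0
```

Run:
```python
from fit import *
a=ctrl.get_image('scene'); b=ctrl.get_image('top')
cv2.imwrite('pics/s5.png',np.hstack([cv2.resize(a[230:330,190:310,::-1],(480,400),interpolation=2),cv2.resize(b[170:250,190:250,::-1],(300,400),interpolation=2)]))
m={}
for n in('scene','top'):
  for d in ctrl.outline_of('slicer',n)[:2]:
    print(n,d['score'],d['box'],d['pixels'].sum()); m.setdefault(n,d['pixels'].astype(float))
  for k in ('toothed',):
    m[n+k]=ctrl.outline_of(k,n)
for n in ('scene','top'):
  if n in m: print(fit({n:m[n]},ins(5),[464,195,4],[4,4,3]))
print([(d['score'],d['box']) for d in m['topteethed' if 0 else 'toptoothed']],[(d['score'],d['box']) for d in m['scenetoothed']])
```

```text
scene 0.97 [238.3, 262.0, 282.3, 292.3] 738
top 0.58 [226.9, 191.9, 246.7, 204.3] 192
top 0.22 [276.9, 134.0, 296.2, 157.0] 328
(array([465.04846413, 194.36988394,   3.57425683]), np.float64(0.08722700584233001))
(array([464., 195.,   4.]), np.float64(0.7647024899436267))
[(0.71, [375.1, 213.5, 417.6, 246.1]), (0.66, [250.7, 184.9, 276.8, 221.6])] [(0.98, [343.8, 193.0, 382.3, 210.7]), (0.63, [252.5, 250.2, 293.5, 274.1]), (0.58, [291.4, 304.7, 338.9, 332.7])]
```

View pics/s5.png

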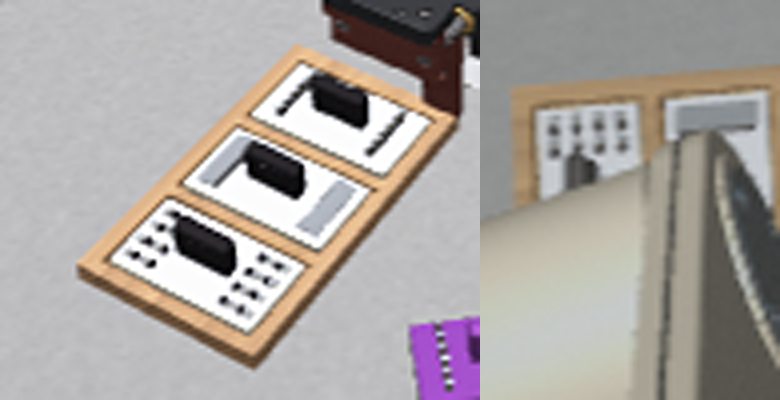

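apply_moves([
  {"tx": 0.03, "ty": -0.002, "tz": 0, "spin": 0},
  {"tx": 0.07, "ty": -0.005, "tz": 0, "spin": 0},
  {"tx": 0.1, "ty": -0.007, "tz": -0.01, "spin": 0},
  {"tx": 0.1045, "ty": -0.0072, "tz": -0.03, "spin": 0},
  {"tx": 0.1045, "ty": -0.0072, "tz": -0.05, "spin": 0},
  {"tx": 0.1045, "ty": -0.0072, "tz": -0.07, "spin": 0},
  {"tx": 0.1045, "ty": -0.0072, "tz": -0.082, "spin": 0},
  {"tx": 0.1045, "ty": -0.0072, "tz": -0.088, "spin": 0},
])

```text
t: 11.15
ee_pos: [468.6, 127.8, 17.6]
orientation: [3.14, 0.103, -0.003]
ft_force: [-0.1, -0.4, 0.4]
width: 39.6
grasp_force: 0.0
```

apply_moves([
  {"tx": 0, "ty": 0, "tz": 0, "spin": 0},
  {"tx": 0, "ty": 0, "tz": 0, "spin": 0},
  {"tx": 0, "ty": 0, "tz": 0, "spin": 0},
  {"tx": 0, "ty": 0, "tz": 0, "spin": 0},
  {"tx": 0, "ty": 0, "tz": 0, "spin": 0},
  {"tx": 0, "ty": 0, "tz": 0, "spin": 0},
  {"tx": 0, "ty": 0, "tz": 0, "spin": 0},
  {"tx": 0, "ty": 0, "tz": 0, "spin": 0},
], gripper=1)

```text
t: 11.95
ee_pos: [469.7, 128.0, 19.4]
orientation: [-3.14, -0.102, -0.002]
ft_force: [-1.0, -0.0, 6.3]
width: 12.0
grasp_force: 30.0
```

apply_moves([
  {"tx": 0, "ty": 0, "tz": 0.015, "spin": 0},
  {"tx": 0, "ty": 0, "tz": 0.04, "spin": 0},
  {"tx": 0, "ty": 0, "tz": 0.065, "spin": 0},
  {"tx": -0.02, "ty": -0.005, "tz": 0.065, "spin": 0},
  {"tx": -0.05, "ty": -0.01, "tz": 0.065, "spin": 0},
  {"tx": -0.08, "ty": -0.02, "tz": 0.065, "spin": 0},
  {"tx": -0.11, "ty": -0.025, "tz": 0.065, "spin": 0},
  {"tx": -0.1185, "ty": -0.026, "tz": 0.065, "spin": 0},
])

```text
t: 12.75
ee_pos: [347.0, 101.0, 83.5]
orientation: [3.139, 0.102, -0.005]
ft_force: [-0.1, -0.3, -0.2]
width: 11.8
grasp_force: 30.0
```

apply_moves([
  {"tx": 0, "ty": 0, "tz": -0.01, "spin": 0},
  {"tx": 0, "ty": 0, "tz": -0.03, "spin": 0},
  {"tx": 0, "ty": 0, "tz": -0.045, "spin": 0},
  {"tx": 0, "ty": 0, "tz": -0.055, "spin": 0},
  {"tx": 0, "ty": 0, "tz": -0.06, "spin": 0},
  {"tx": 0, "ty": 0, "tz": -0.064, "spin": 0},
  {"tx": 0, "ty": 0, "tz": -0.067, "spin": 0},
  {"tx": 0, "ty": 0, "tz": -0.067, "spin": 0},
])

```text
t: 13.55
ee_pos: [350.9, 102.0, 16.6]
orientation: [-3.14, -0.102, -0.0]
ft_force: [0.2, -0.4, -1.7]
width: 11.8
grasp_force: 30.0
```

Run:
```python
from fit import *
o=ctrl.get_obs(); print(o['ee_pos'],o['ft_force'],np.degrees(o['qpos']))
a=ctrl.get_image('scene'); cv2.imwrite('pics/s6.png',cv2.resize(a[220:340,230:380,::-1],(750,600),interpolation=2))
```

```text
[350.90244998 101.95780206  16.60963444] [ 0.15351915 -0.44822851 -1.69446282] [1.43352744e+01 2.84258200e+01 1.31087343e+02 6.91684085e-04
 2.04755866e+01 1.00596500e+02]
```

View pics/s6.png

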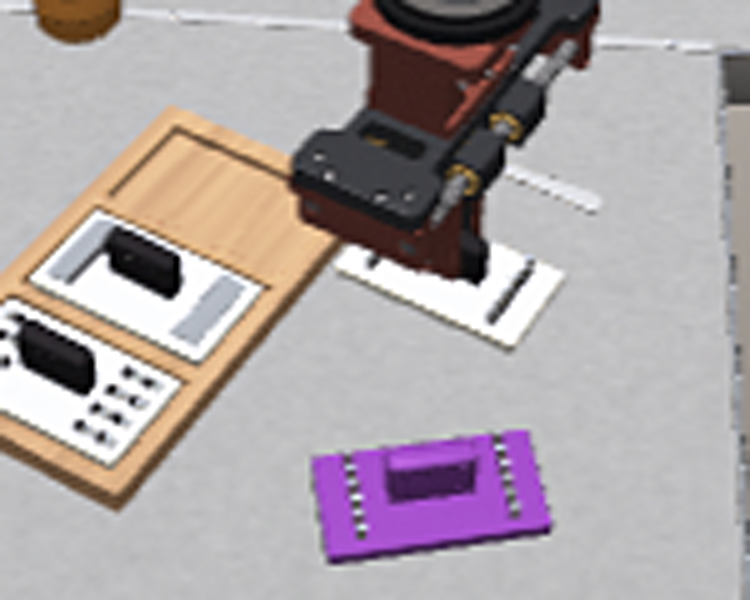

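apply_moves([
  {"tx": 0.002, "ty": 0.0001, "tz": 0, "spin": 0},
  {"tx": 0.004, "ty": 0.0003, "tz": 0, "spin": 0},
  {"tx": 0.005, "ty": 0.0003, "tz": 0, "spin": 0},
  {"tx": 0.006, "ty": 0.0004, "tz": 0, "spin": 0},
  {"tx": 0.007, "ty": 0.0005, "tz": 0, "spin": 0},
  {"tx": 0.008, "ty": 0.0005, "tz": 0, "spin": 0},
  {"tx": 0.008, "ty": 0.0005, "tz": 0, "spin": 0},
  {"tx": 0.008, "ty": 0.0005, "tz": 0, "spin": 0},
])

```text
t: 14.4
ee_pos: [358.2, 102.3, 16.6]
orientation: [3.14, 0.103, -0.001]
ft_force: [-2.0, -0.8, 0.2]
width: 11.7
grasp_force: 30.0
```

apply_moves([
  {"tx": 0.001, "ty": 0, "tz": 0, "spin": 0},
  {"tx": 0.0014, "ty": 0.0001, "tz": 0.0015, "spin": 0},
  {"tx": 0.002, "ty": 0.0001, "tz": 0.003, "spin": 0},
  {"tx": 0.0027, "ty": 0.0002, "tz": 0.0045, "spin": 0},
  {"tx": 0.0035, "ty": 0.0002, "tz": 0.006, "spin": 0},
  {"tx": 0.0043, "ty": 0.0003, "tz": 0.0077, "spin": 0},
  {"tx": 0.0053, "ty": 0.0003, "tz": 0.0095, "spin": 0},
  {"tx": 0.0063, "ty": 0.0004, "tz": 0.0113, "spin": 0},
])

```text
t: 15.2
ee_pos: [361.7, 102.0, 27.4]
orientation: [3.139, 0.102, -0.01]
ft_force: [-6.5, -0.0, -4.0]
width: 11.7
grasp_force: 30.0
```

Run:
```python
from fit import *
o=ctrl.get_obs(); print(o['ee_pos'],o['ft_force'],o['moment'])
a=ctrl.get_image('scene'); cv2.imwrite('pics/s7.png',cv2.resize(a[240:300,290:350,::-1],(600,600),interpolation=2))
```

```text
[361.6697749  102.03060215  27.37906388] [-6.49669962 -0.04444914 -4.04586274] [-0.1112036   1.58509215  0.04989581]
```

View pics/s7.png

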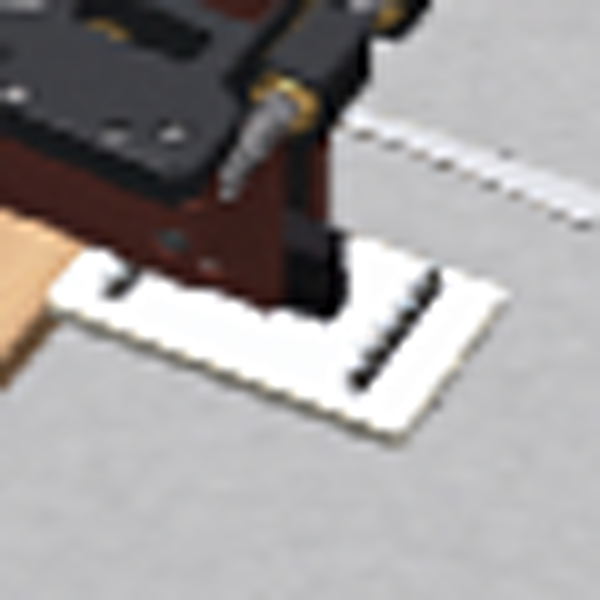

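```bash
cat > tilt.py <<'E'
from fit import *
def edge(pts,c,yaw,off=27,n='scene'):
    """pixel points on the insert's long lower edge -> (along,z) in the vertical plane at local y=off, through centre c"""
    K,R,t=cam(n); o=-R.T@t; u=np.array([np.cos(yaw),np.sin(yaw),0]); v=np.array([-u[1],u[0],0]); out=[]
    for p in pts:
        d=R.T@np.linalg.inv(K)@np.array([p[0],p[1],1]); P=o+d*((off-(o-c)@v)/(d@v)); out.append(((P-c)@u,P[2]))
    return np.array(out)
def scan(im,u0,u1,v1,v0=240,thr=185):
    """lowest bright (white plate) pixel per column, searching upward from row v1"""
    g=im.min(2).astype(float); out=[]
    for u in range(u0,u1):
        for v in range(v1,v0,-1):
            if g[v,u]>thr and g[v-1,u]>thr:
                out.append((u,v+.5)); break
    return np.array(out)
E
python3 - <<'E'
from tilt import *
im=ctrl.get_image('scene'); c=np.array([361.7,102,0]); yaw=np.radians(3.75)
E=edge([(295,271.2),(329.3,283.9)],c,yaw); print(E,np.degrees(np.arctan2(*(E[0]-E[1])[::-1])))
print([ (v,im[v,312].tolist()) for v in range(270,286)])
s=scan(im,297,328,300); print(s.tolist()); E=edge(s,c,yaw); k=np.polyfit(E[:,0],E[:,1],1); print(k,np.degrees(np.arctan(k[0])),E[[0,-1]])
E
```

```text
[[ 42.02859275  11.70869098]
 [-53.70250921  21.53803377]] -5.862391286156805
[(270, [255, 255, 255]), (271, [255, 255, 255]), (272, [253, 253, 254]), (273, [252, 253, 253]), (274, [253, 253, 254]), (275, [255, 255, 255]), (276, [255, 255, 250]), (277, [113, 109, 102]), (278, [152, 152, 150]), (279, [193, 194, 197]), (280, [192, 192, 193]), (281, [194, 194, 195]), (282, [195, 194, 197]), (283, [195, 195, 197]), (284, [192, 191, 195]), (285, [193, 192, 195])]
[[297.0, 300.5], [298.0, 300.5], [299.0, 300.5], [300.0, 300.5], [301.0, 300.5], [302.0, 300.5], [303.0, 300.5], [304.0, 300.5], [305.0, 300.5], [306.0, 300.5], [307.0, 300.5], [308.0, 300.5], [309.0, 300.5], [310.0, 300.5], [311.0, 300.5], [312.0, 300.5], [313.0, 300.5], [314.0, 300.5], [315.0, 300.5], [316.0, 300.5], [317.0, 300.5], [318.0, 300.5], [319.0, 300.5], [320.0, 300.5], [321.0, 300.5], [322.0, 300.5], [323.0, 300.5], [324.0, 300.5], [325.0, 300.5], [326.0, 300.5], [327.0, 300.5]]
[ -0.63348604 -73.03439007] -32.35368782279693 [[ 37.49943165 -96.78975663]
 [-49.91087375 -41.41654818]]
```

apply_moves([
  {"tx": -0.01, "ty": 0, "tz": 0.005, "spin": 0},
  {"tx": -0.01, "ty": -0.01, "tz": 0.035, "spin": 0},
  {"tx": 0.0, "ty": -0.02, "tz": 0.065, "spin": 0},
  {"tx": 0.015, "ty": -0.04, "tz": 0.082, "spin": 0},
  {"tx": 0.03, "ty": -0.08, "tz": 0.082, "spin": 8},
  {"tx": 0.035, "ty": -0.12, "tz": 0.082, "spin": 16},
  {"tx": 0.035, "ty": -0.16, "tz": 0.082, "spin": 24},
  {"tx": 0.035, "ty": -0.2, "tz": 0.082, "spin": 32},
])

```text
t: 16.1
ee_pos: [401.6, -90.5, 110.9]
orientation: [3.013, 0.883, 0.005]
ft_force: [0.7, -0.4, -0.8]
width: 11.8
grasp_force: 30.0
```

apply_moves([
  {"tx": 0, "ty": -0.035, "tz": 0, "spin": 8},
  {"tx": 0.0, "ty": -0.07, "tz": 0.01, "spin": 16},
  {"tx": 0.0, "ty": -0.105, "tz": 0.02, "spin": 24},
  {"tx": 0.01, "ty": -0.14, "tz": 0.04, "spin": 32},
  {"tx": 0.02, "ty": -0.16, "tz": 0.06, "spin": 40},
  {"tx": 0.03, "ty": -0.18, "tz": 0.06, "spin": 48},
  {"tx": 0.04, "ty": -0.2, "tz": 0.06, "spin": 56},
  {"tx": 0.04, "ty": -0.2, "tz": 0.06, "spin": 64},
])

```text
t: 16.9
ee_pos: [442.6, -291.7, 171.3]
orientation: [2.086, 2.341, 0.001]
ft_force: [0.2, 0.5, -0.6]
width: 11.9
grasp_force: 30.0
```

apply_moves([
  {"tx": 0.02, "ty": -0.01, "tz": 0, "spin": 2.7},
  {"tx": 0.045, "ty": -0.02, "tz": 0, "spin": 2.7},
  {"tx": 0.0647, "ty": -0.0271, "tz": -0.01, "spin": 2.7},
  {"tx": 0.0647, "ty": -0.0271, "tz": -0.025, "spin": 2.7},
  {"tx": 0.0647, "ty": -0.0271, "tz": -0.04, "spin": 2.7},
  {"tx": 0.0647, "ty": -0.0271, "tz": -0.05, "spin": 2.7},
  {"tx": 0.0647, "ty": -0.0271, "tz": -0.05, "spin": 2.7},
  {"tx": 0.0647, "ty": -0.0271, "tz": -0.05, "spin": 2.7},
])

```text
t: 17.7
ee_pos: [504.6, -315.6, 119.8]
orientation: [-2.039, -2.389, 0.0]
ft_force: [-0.1, -0.9, 0.0]
width: 11.9
grasp_force: 30.0
```

Run:
```python
from fit import *
o=ctrl.get_obs(); print(o['ee_pos'],o['ft_force'],2*np.degrees(np.arctan2(o['orientation'][1],o['orientation'][0])))
a=ctrl.get_image('scene');b=ctrl.get_image('top')
cv2.imwrite('pics/s8.png',a[:,:,::-1]);cv2.imwrite('pics/t8.png',b[:,:,::-1])
for n in('scene','top'):
  for d in ctrl.outline_of('toothed',n): print(n,round(d['score'],2),np.round(d['box']),d['pixels'].sum())
c=np.array([504.7,-324.4,104])
for n in('scene','top'):print(n,proj(n,c).round(1))
```

```text
[ 504.56419487 -315.64696796  119.79715502] [-0.06873647 -0.91575243  0.02378841] -260.95076786029193
scene 0.88 [345. 191. 383. 212.] 404
scene 0.78 [293. 304. 339. 334.] 972
scene 0.6 [340. 137. 367. 157.] 314
top 0.87 [423. 168. 447. 195.] 465
top 0.56 [211. 256. 249. 298.] 831
scene [[354.3 148.1]]
top [[447.2 182. ]]
```

apply_moves([
  {"tx": 0, "ty": -0.0088, "tz": 0, "spin": 3.5},
  {"tx": 0, "ty": -0.0088, "tz": -0.006, "spin": 3.5},
  {"tx": 0, "ty": -0.0088, "tz": -0.012, "spin": 3.5},
  {"tx": 0, "ty": -0.0088, "tz": -0.016, "spin": 3.5},
  {"tx": 0, "ty": -0.0088, "tz": -0.019, "spin": 3.5},
  {"tx": 0, "ty": -0.0088, "tz": -0.022, "spin": 3.5},
  {"tx": 0, "ty": -0.0088, "tz": -0.024, "spin": 3.5},
  {"tx": 0, "ty": -0.0088, "tz": -0.024, "spin": 3.5},
])

```text
t: 18.7
ee_pos: [505.1, -324.6, 95.8]
orientation: [-1.965, -2.451, 0.0]
ft_force: [-0.4, 0.2, -0.7]
width: 11.7
grasp_force: 30.0
```

apply_moves([
  {"tx": 0, "ty": 0, "tz": -0.001, "spin": 0},
  {"tx": 0, "ty": 0, "tz": -0.002, "spin": 0},
  {"tx": 0, "ty": 0, "tz": -0.003, "spin": 0},
  {"tx": 0, "ty": 0, "tz": -0.004, "spin": 0},
  {"tx": 0, "ty": 0, "tz": -0.005, "spin": 0},
  {"tx": 0, "ty": 0, "tz": -0.006, "spin": 0},
  {"tx": 0, "ty": 0, "tz": -0.007, "spin": 0},
  {"tx": 0, "ty": 0, "tz": -0.007, "spin": 0},
])

```text
t: 19.5
ee_pos: [505.4, -324.6, 91.7]
orientation: [1.965, 2.45, 0.0]
ft_force: [-6.9, 4.8, 23.1]
width: 11.4
grasp_force: 30.0
```

Run:
```python
from h import *
o=ctrl.get_obs(); print(o['ee_pos'],o['ft_force'],o['moment'],2*np.degrees(np.arctan2(o['orientation'][1],o['orientation'][0])))
cv2.imwrite('pics/s9.png',ctrl.get_image('scene')[:,:,::-1])
```

```text
[ 505.36770189 -324.60194023   91.65144053] [-6.85850413  4.80344787 23.07940081] [ 0.7109725   1.11742365 -0.04523142] 102.55473328388847
```

```bash
cat > meas.py <<'E'
from tilt import *
from scipy.optimize import least_squares
def corners(im,n,c):
    p=proj(n,c)[0].astype(int); y0,x0=p[1]-35,p[0]-35
    g=(im[y0:y0+70,x0:x0+70].min(2)>205).astype(np.uint8); _,l,st,ce=cv2.connectedComponentsWithStats(g)
    d=[9e9]+[np.hypot(*(ce[i]-35))-st[i,4]/20 for i in range(1,len(st))]; i=int(np.argmin(d)); m=(l==i).astype(np.uint8)
    h=cv2.convexHull(np.argwhere(m)[:,::-1].astype(np.int32)); a=cv2.approxPolyDP(h,2.0,True)[:,0]+[x0,y0]
    return a,st[i]
if __name__=='__main__':
    import sys
    o=ctrl.get_obs(); e=o['ee_pos']; c=e+[0,0,-8]
    for n in('scene','top'):
        im=ctrl.get_image(n); a,s=corners(im,n,c); print(n,proj(n,c).round(),s.tolist(),a.tolist())
        yaw=np.radians(102.5)
        for th in (5,15,25):
            t=np.radians(th); Rt=rz(yaw)@cv2.Rodrigues(np.array([0,t,0.]))[0]
            piv=e+[0,0,12]; P=np.array([[50,27,8],[50,-27,8],[-50,-27,8],[-50,27,8]])-[0,0,26]
            print(th,proj(n,P@Rt.T+piv).round(1).tolist())
E
python3 meas.py
```

```text
scene [[354. 154.]] [23, 26, 26, 20, 174] [[366, 145], [357, 163], [341, 160], [348, 147]]
5 [[357.2, 163.7], [340.6, 159.9], [350.6, 142.5], [366.6, 145.9]]
15 [[357.5, 165.1], [340.9, 161.4], [351.0, 139.8], [367.0, 143.2]]
25 [[357.9, 166.1], [341.4, 162.4], [351.1, 137.3], [367.2, 140.7]]
top [[445. 183.]] [0, 0, 70, 70, 4900] [[478, 217], [409, 217], [409, 148], [478, 148]]
5 [[427.9, 198.8], [421.9, 177.4], [463.0, 167.2], [469.3, 188.7]]
15 [[428.8, 198.9], [422.9, 177.7], [465.0, 166.2], [471.4, 187.9]]
25 [[430.4, 198.7], [424.5, 177.7], [466.4, 165.2], [472.9, 187.2]]
```

apply_moves([
  {"tx": 0, "ty": 0, "tz": 0.01, "spin": 0},
  {"tx": 0, "ty": 0, "tz": 0.016, "spin": 0},
  {"tx": -0.0046, "ty": 0.021, "tz": 0.016, "spin": 0},
  {"tx": -0.0046, "ty": 0.021, "tz": 0.01, "spin": 0},
  {"tx": -0.0046, "ty": 0.021, "tz": 0.005, "spin": 0},
  {"tx": -0.0046, "ty": 0.021, "tz": 0.002, "spin": 0},
  {"tx": -0.0046, "ty": 0.021, "tz": 0.0, "spin": 0},
  {"tx": -0.0046, "ty": 0.021, "tz": -0.002, "spin": 0},
])

```text
t: 20.45
ee_pos: [500.6, -303.9, 87.3]
orientation: [-1.965, -2.45, -0.0]
ft_force: [-2.1, 5.5, 10.5]
width: 11.6
grasp_force: 30.0
```

apply_moves([
  {"tx": 0, "ty": 0, "tz": -0.001, "spin": 0},
  {"tx": 0, "ty": 0, "tz": -0.002, "spin": 0},
  {"tx": 0, "ty": 0, "tz": -0.003, "spin": 0},
  {"tx": 0, "ty": 0, "tz": -0.004, "spin": 0},
  {"tx": 0, "ty": 0, "tz": -0.005, "spin": 0},
  {"tx": 0, "ty": 0, "tz": -0.006, "spin": 0},
  {"tx": 0, "ty": 0, "tz": -0.006, "spin": 0},
  {"tx": 0, "ty": 0, "tz": -0.006, "spin": 0},
])

```text
t: 21.25
ee_pos: [500.5, -303.4, 81.5]
orientation: [-1.965, -2.45, -0.001]
ft_force: [-2.5, 5.6, 8.9]
width: 12.0
grasp_force: 30.0
```

```bash
python3 -c "
from h import *
o=ctrl.get_obs();print(o['ee_pos'],o['ft_force'],o['moment'])"; python3 meas.py | head -4
```

```text
[ 500.45733334 -303.38789958   81.46552126] [-2.54017842  5.5721218   8.89944011] [ 0.56046004  0.31327534 -0.0775026 ]
scene [[351. 160.]] [23, 23, 26, 24, 205] [[364, 148], [355, 170], [339, 167], [345, 153], [359, 147]]
5 [[354.9, 170.1], [338.2, 166.3], [348.4, 148.4], [364.5, 151.9]]
15 [[355.2, 171.5], [338.5, 167.7], [348.7, 145.7], [364.8, 149.2]]
25 [[355.6, 172.5], [339.0, 168.7], [348.9, 143.2], [365.1, 146.7]]
```

Rotating as planned (about 15° now); continue.

apply_moves([
  {"tx": 0, "ty": 0, "tz": -0.001, "spin": 0},
  {"tx": 0, "ty": 0, "tz": -0.002, "spin": 0},
  {"tx": 0, "ty": 0, "tz": -0.003, "spin": 0},
  {"tx": 0, "ty": 0, "tz": -0.004, "spin": 0},
  {"tx": 0, "ty": 0, "tz": -0.005, "spin": 0},
  {"tx": 0, "ty": 0, "tz": -0.005, "spin": 0},
  {"tx": 0, "ty": 0, "tz": -0.005, "spin": 0},
  {"tx": 0, "ty": 0, "tz": -0.005, "spin": 0},
])

```text
t: 22.15
ee_pos: [500.5, -303.7, 77.2]
orientation: [-1.965, -2.451, -0.0]
ft_force: [-4.2, 4.8, 14.6]
width: 12.1
grasp_force: 40.7
```

```bash
python3 meas.py | head -4
```

```text
scene [[351. 161.]] [23, 22, 26, 26, 223] [[364, 148], [355, 172], [339, 169], [345, 153], [359, 147]]
5 [[354.9, 171.2], [338.1, 167.4], [348.3, 149.5], [364.4, 153.0]]
15 [[355.1, 172.6], [338.5, 168.8], [348.7, 146.9], [364.8, 150.3]]
25 [[355.5, 173.6], [339.0, 169.8], [348.9, 144.4], [365.0, 147.8]]
```

apply_moves([
  {"tx": 0, "ty": 0.002, "tz": 0.01, "spin": 0},
  {"tx": 0, "ty": 0.005, "tz": 0.03, "spin": 0},
  {"tx": -0.002, "ty": 0.01, "tz": 0.055, "spin": 0},
  {"tx": -0.004, "ty": 0.018, "tz": 0.08, "spin": 0},
  {"tx": -0.006, "ty": 0.026, "tz": 0.1, "spin": 0},
  {"tx": -0.008, "ty": 0.0346, "tz": 0.1196, "spin": 0},
  {"tx": -0.008, "ty": 0.0346, "tz": 0.1196, "spin": 0},
  {"tx": -0.008, "ty": 0.0346, "tz": 0.1196, "spin": 0},
])

```text
t: 23.05
ee_pos: [492.8, -269.4, 195.6]
orientation: [1.964, 2.45, 0.0]
ft_force: [0.1, 0.2, -1.0]
width: 11.9
grasp_force: 40.0
```

```bash
cat > pose.py <<'E'
from meas import *
# fit pose (x,z offset in tool plane, tilt, yaw) to plate's visible region: gripper-occluded pixels unknown -> use silhouettes with hull of plate
o=ctrl.get_obs(); e=o['ee_pos']; yaw0=2*np.arctan2(o['orientation'][1],o['orientation'][0])%(2*np.pi); yaw0-=np.pi*(yaw0>np.pi)
print('tcp',e.round(1),'yaw',np.degrees(yaw0),o['ft_force'].round(1))
def W(p):  # p: along, across, z of underside centre, tilt deg, dyaw
    Rt=rz(yaw0+np.radians(p[4]))@cv2.Rodrigues(np.array([0,np.radians(p[3]),0.]))[0]
    return Rt,[B@Rt.T+p[:3] for B in INS[:1]]
m={}
for n in ('scene','top'):
    im=ctrl.get_image(n); c=e+[0,0,-8]; a,s=corners(im,n,c); print(n,s.tolist(),a.tolist())
    cv2.imwrite(f'pics/{n}_p.png',im[:,:,::-1])
    for d in ctrl.outline_of('toothed',n):
        b=d['box']; q=proj(n,c)[0]
        if abs((b[0]+b[2])/2-q[0])<25 and abs((b[1]+b[3])/2-q[1])<25: m[n]=d['pixels'].astype(np.uint8); print(n,d['score'],np.round(b),m[n].sum()); break
H={}
for n in m:
    h=cv2.convexHull(np.argwhere(m[n])[:,::-1].astype(np.int32)); t=np.zeros((400,640),np.uint8); cv2.fillConvexPoly(t,h,1); H[n]=t
    print(n,cv2.approxPolyDP(h,2.,True)[:,0].tolist())
u=np.array([np.cos(yaw0),np.sin(yaw0),0]); th=np.radians(25)
c0=e+[0,0,12]-26*(np.sin(th)*u+[0,0,np.cos(th)])
print('model corners (25deg)')
for t in (20,25,30):
    R,_=W([*c0,t,0]); P=np.array([[50,27,8],[50,-27,8],[-50,-27,8],[-50,27,8],[50,27,0],[50,-27,0]])
    cc=e+[0,0,12]-26*R[:,2]
    for n in ('scene','top'): print(t,n,proj(n,P@R.T+cc).round(1).tolist())
E
python3 pose.py
```

```text
tcp [ 492.8 -269.4  195.6] yaw 102.57081428525464 [ 0.1  0.2 -1. ]
scene [23, 21, 27, 27, 248] [[364, 119], [354, 144], [338, 141], [344, 124], [358, 118]]
scene 0.84 [337. 118. 366. 146.] 465
top [0, 0, 70, 70, 4900] [[468, 214], [399, 214], [399, 145], [468, 145]]
top 0.79 [414. 170. 431. 195.] 346
scene [[364, 119], [365, 122], [354, 145], [338, 142], [343, 126], [350, 119]]
top [[429, 170], [429, 180], [424, 194], [418, 196], [412, 175]]
model corners (25deg)
20 scene [[354.8, 145.0], [336.9, 141.2], [347.7, 116.7], [365.1, 120.0], [354.9, 146.9], [337.1, 143.1]]
20 top [[417.4, 197.8], [410.8, 173.9], [458.2, 160.0], [465.5, 184.8], [417.8, 198.0], [411.2, 174.4]]
25 scene [[355.0, 145.6], [337.2, 141.8], [347.8, 115.3], [365.2, 118.7], [355.2, 147.2], [337.4, 143.4]]
25 top [[418.4, 197.7], [411.8, 174.0], [458.8, 159.5], [466.2, 184.4], [419.1, 197.8], [412.6, 174.3]]
30 scene [[355.3, 146.0], [337.5, 142.2], [347.9, 114.0], [365.3, 117.3], [355.5, 147.4], [337.8, 143.6]]
30 top [[419.6, 197.5], [413.0, 173.9], [459.3, 159.0], [466.7, 184.0], [420.5, 197.6], [414.1, 174.2]]
```

Run:
```python
from fit import *
e=np.array([492.8,-269.4,195.6]); out=[]
def L(n,img,th,x0,y0,s,col):
    R=rz(np.radians(102.57))@cv2.Rodrigues(np.array([0,np.radians(th),0.]))[0]; cc=e+[0,0,12]-26*R[:,2]
    for z in (8,0):
        P=np.array([[50,27,z],[50,-27,z],[-50,-27,z],[-50,27,z]])@R.T+cc
        cv2.polylines(img,[np.round((proj(n,P)+.5-[x0,y0])*s).astype(np.int32)],True,col,1)
a=cv2.imread('pics/scene_p.png'); A=cv2.resize(a[108:158,328:376],(576,600),interpolation=2); B=cv2.resize(a[108:158,328:376],None,fx=4,fy=4,interpolation=2)
L('scene',A,25,328,108,12,(0,0,255)); L('scene',A,20,328,108,12,(255,0,0))
t=cv2.imread('pics/top_p.png'); T=cv2.resize(t[150:210,400:480],None,fx=2.75,fy=2.75,interpolation=2); 
W=np.zeros((600,800,3),np.uint8); W[:,:576]=A; W[:200,580:580+192]=B; W[210:210+T.shape[0],576:576+T.shape[1]]=T
cv2.imwrite('pics/fin.png',W)
```

```text
(no output)
```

View pics/fin.png

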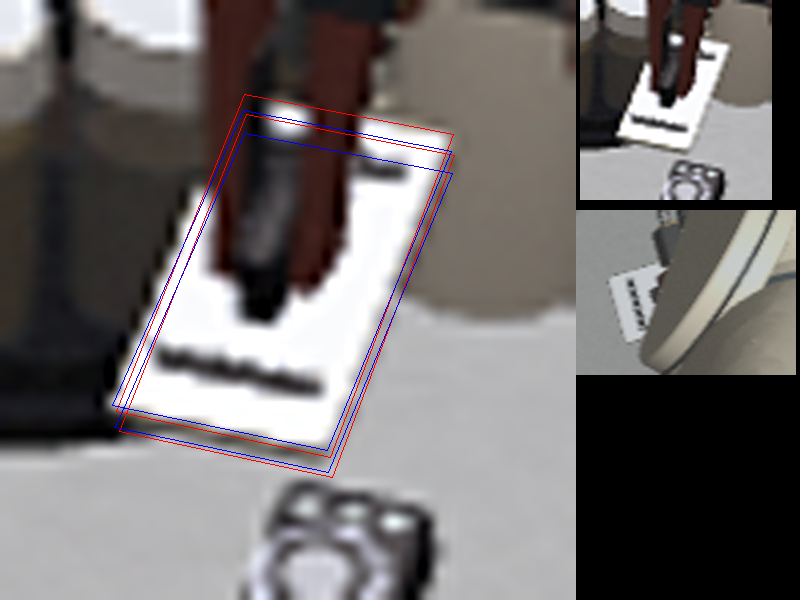

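The toothed insert is held before the lens. The near corners fit the model to about 1 px in both views, and the tilt reads about 23–24°. Handing in.

```bash
python3 -c "
from workcell import ctrl
o=ctrl.get_obs();print(o['t'],abs(o['qvel']).max(),o['width'],o['grasp_force']);print(ctrl.close_job())"
```

```text
23.25 0.0019285759189364346 11.99459879158427 39.992378108509
the job is handed in; nothing more can be done
None
```

The job is handed in at 23 s: the flat-bladed insert is let go flush in the middle pocket, and the toothed insert is held still about 12 cm before the lens, tilted about 23–24° by my image fit against the lens's 25°; the hand-in gave no verdict.

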